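# Lock a loaded tube block into the bench shaker

### The job

Load the metal block of twelve small tubes into the bench shaker and lock it in for a run. Pull the spring plunger's T-handle up and twist it clockwise (seen from above) into its rest notch so that it stays up by itself, set the block fully down between the nest's corner locators, swing the keeper bar home across it into the yoke, and only then twist the T-handle back so that the pin springs down through the bar. Leave the spare block and everything else where it stands.

Things in the scene. Friction and masses are not known exactly. Their poses are not given: they have to be found in the camera images.
- shaker: low bench shaker, white housing with an aluminium platform on top, 225 x 245 x 60 mm (x, y, z), fixed to the bench; origin under the middle of the nest on the bench; x points away from its control panel, y along the closed keeper bar from the yoke towards the bar's pivot. The yoke (a C-shaped aluminium latch bracket, top 132 mm over the bench, open towards +x) stands at y = -75 mm, the pivot post at y = +68 mm
- nest (a point): centre of the nest floor (platform top, 60 mm over the bench), axes as the shaker. Four L-shaped steel corner locators 16 mm tall hold the block with its long side along y, 1.5 mm clearance a side; between the locators the long sides are open over 55 mm for fingers
- tube_block_center (a point): loose aluminium block with twelve small white-lidded tubes, 56 x 80 x 45 mm (x, y, z), lids 5 mm higher, lower edges chamfered 4 mm, about 0.4 kg; this is its centre, 22.5 mm over its underside; z up, y along its 80 mm length. Grasp it across its 56 mm width. Either way round fits the nest; fully down its centre is 22.5 mm over the nest floor. The bar passes only 3 mm above the lids, so a block that is not fully down stops it
- t_handle (a point): centre of the black T-handle on top of the plunger, a bar 42 x 11 x 20 mm (x along the bar, z up), 180 mm over the bench when the pin is down, on the plunger's vertical axis. A 14 mm collar and 8 mm stem are beneath it; the steel sleeve (32 mm diameter) below has its rim 21 mm under the handle's underside when the pin is down (its highest stops 15 mm under it). At rest the handle lies along the shaker's x
- plunger (a joint): height of the pin, m: 0 = fully down (sprung out, through the bar's hole if the bar is there), 0.0145 clears the sleeve's land so that the handle can be twisted, 0.012 = resting in the notch, 0.018 = stop. The spring pushes down with 6 N at 0 and 14 N at 0.017. When down without the bar, the pin bars the bar's way into the yoke; in the rest notch it is clear
- plunger_turn (a joint): twist of the T-handle, rad, clockwise seen from above: 0 in the slot (where the pin can go down), 1.05 in the rest notch (2.5 mm deep, with a stop behind it). It cannot turn while the pin is below 0.0145, nor anticlockwise from 0
- keeper_bar (a joint): swing of the steel keeper bar about its vertical pivot, rad: 0 = closed across the nest with its eye in the yoke (end stop), grows to 1.95 as it swings open towards +x of the shaker, anticlockwise from above. Light friction hinge; stays where it is left. The bar is 18 mm wide, reaches 158 mm from the pivot, its top is 121.5 mm over the bench
- bar_knob (a point): upright round black knob on the keeper bar, 18 mm diameter, 36 mm tall, 100 mm from the pivot; this point is on its axis, 24 mm above the bar's top and 12 mm under the knob's top
- bar_pivot (a point): point on the keeper bar's vertical pivot axis, level with bar_knob
- spare_block: loose empty aluminium block of the same outer size with six wide wells and no tubes, not wanted; origin under its centre
- media_bottle: bystander: loose round media bottle with orange cap, 69 mm diameter, 136 mm tall; origin under its centre
- sample_pot: bystander: loose small sample pot with a yellow lid, 29 mm diameter, 46 mm tall, stands about 75 mm from the tube block's centre beyond one of its short ends; origin under its centre
- sample_pot_red: bystander: loose small sample pot with a red lid, 29 mm diameter, 46 mm tall, standing just beside the shaker, about 35 mm off the side of its housing next to the yoke; origin under its centre
- reagent_bottle: bystander: loose white reagent bottle with red cap, 53 mm diameter, 105 mm tall; origin under its centre
- stopper: bystander: loose black rubber stopper, 29 mm diameter, 30 mm tall; origin under its centre
- tape_roll: bystander: loose roll of white tape lying flat, 54 mm diameter, 15 mm tall; origin under its centre
There are look-alikes about, which are no part of the job. Leave any purple look-alike of the part that bears tube_block_center alone.

How it is judged (in metres and radians):
On the way, in this order (a step that is already met when the one before it is completed fails the run):
1. the plunger is parked up in its rest notch, the block sits fully down in the nest (either may come first) and the fingers have let go of the shaker (value of joint plunger above 0.01 m and value of joint plunger_turn above 0.85 rad and horizontal distance between tube_block_center and nest below 0.004 m and z of tube_block_center in the frame of nest below 0.025 m and contact force between the fingers and shaker below 0.3 N), for 0.2 s.
2. the keeper bar is closed over the seated block while the plunger is still parked up (value of joint keeper_bar below 0.03 rad and value of joint plunger above 0.01 m and z of tube_block_center in the frame of nest below 0.025 m), for 0.2 s.
At the end, for the whole second after the job is handed in: the block sits fully down and level in the nest (centre within 4 mm sideways, at most 2.5 mm proud), the keeper bar is home across it (within 0.03 rad) and the plunger's pin is fully down through the bar (within 2 mm), with nothing else disturbed (value of joint plunger below 0.002 m and value of joint keeper_bar below 0.03 rad and horizontal distance between tube_block_center and nest below 0.004 m and z of tube_block_center in the frame of nest below 0.025 m and angle between the z axis of tube_block_center and the z axis of nest, either way round below 0.05 rad); the robot touches nothing.
It fails at once if a bystander (spare block, media bottle, sample pots, reagent bottle, rubber stopper, tape roll) is shoved more than 30 mm or a bottle or pot is tipped over (distance of any of spare_block, media_bottle, sample_pot, reagent_bottle, sample_pot_red, stopper, tape_roll from where it was at the start of the episode above 0.03 m or angle between any of sample_pot_red, media_bottle, sample_pot, reagent_bottle's own z axis and vertical above 0.6 rad).
It also fails if it takes over 72 s, if anything falls off the work surface, if the arm or the gripper's body presses on something with over 40 N, if the wrist force passes 120 N, or if a joint passes its speed limit or range.

### The arm

A 6-joint arm with a two-finger parallel gripper is mounted at the origin on a cart in front of the work surface, level with it; the furniture and walls round the work are solid. World frame = base frame: x ahead of the robot, y to its left, z up, the work surface at z = 0. Lengths are in mm, angles in rad, forces in N, time in s.
With the tool pointing down it reaches from about 350 to 775 mm from the base axis. Payload 7.3 kg.
Tool frame: the origin (TCP) lies at the very end of the fingers, on their centre line; the grasp point (between the pads) lies 19 mm behind it; z points along the fingers, y is the line along which they close (so a half turn about z gives the same grasp; the last joint's range is limited). The gripper opens to 92 mm and grips with 3 to 60 N. Pads are 19 mm wide; open, the fingers measure 130 mm over their backs; the gripper's body (75 mm by 190 mm) begins 47 mm behind the grasp point.
Start: joints at [0.966, 0.342, 1.524, -0, 1.275, -0.146], TCP at [232.497, 470.733, 226.741] pointing down, gripper open.
Joint ranges: [-2.53, 2.53], [-0.77, 2.02], [0.04, 2.7], [-1, 4.14], [0.28, 2.66], [-3.11, 3.11]. Speed limits (rad/s): [2.57, 2.57, 3.14, 3.14, 3.14, 3.14].

### API

Orientations are given as [roll, pitch, yaw] about the fixed x, y, z axes, in that order (R = Rz(yaw) Ry(pitch) Rx(roll)).
In Python, from plant import * gives the robot as it stands.
- The arm moves only by the tool arm_command, never from a script. Its arguments are lists of equal length, an entry for each row: "gripper": the finger opening in mm, from 0 to 91.8; "dp": the shift along the tool's x, y, z in units of 25 mm (1.0 is 25 mm), a list of three; "twist": the turn about the tool's z in units of 5 degrees (1.0 is 5 degrees). A call has exactly 5 rows; each row shifts and turns the commanded pose from where the row before left it, along the tool's axes as they then stand; what a row does not reach is not made up. A row lasts 1/8 s, in which the tool goes at most 62.5 mm and 10.7 degrees, less where a joint would pass 70% of its speed; a pose out of reach is approached as far as the arm can. A call is refused whole if a number of a shift passes 1 or a number of a turn 1, either way. A call with a gripper value outside its range is refused whole. The fingers move at their own pace and stop on an object; the grip force is fixed at half the most. Time passes only in rows, so rows that do not move let the fingers close, or fill a call up. It gives the time, the measured TCP pose, the force, the opening and the grip force at its end, in the units of the state.
- get_obs(): the state, without advancing time (a new reading comes with each control period).
- capture(name): name is "scene" or "top" or "wrist"; returns the picture (420x560x3 uint8, red, green, blue); there is no depth.
- get_calibration(name): a dict with "mtx" (3x3 intrinsics, pixels), "position" and "attitude" of the camera in the world; the wrist camera has in their place "mount" (4x4, takes a point from camera to tool coordinates, whose origin is the TCP and whose axes are the flange's). Camera axes: x right, y down, z forward; pixel columns grow to the right and rows downward; lengths in mm; the calibration is good to about 2 mm. A picture is of the moment at which its call begins: read the wrist's pose just before it. get_calibration takes no time and is no camera call.
- close_job(): hands the job in; it is judged then, once.
The state is a dict: "time": time; "joint_positions": joint angles; "dq": joint speeds; "tau": joint torques, N m; "tool_pos": TCP position; "tcp_rot": TCP orientation; "contact_force": force on the tool from outside, world axes, zero at the start; "moment": the same for the moment, N m; "grip_width": finger opening in mm; "finger_force": force on a finger pad.
Only numpy, scipy, OpenCV 4.12 (cv2) and the standard library are available. Lean on these libraries where they do the work, as an engineer would, in place of code of your own. Each camera call takes 0.05 s, during which the arm holds its last target. There are 200 camera calls.

## Working session

There is one attempt and no reset: what is moved stays moved. The work goes in short steps, Python scripts to look and compute and a tool call to move; the robot and the scene stay as the last step left them, time stands still between calls to the robot, and variables do not carry over. Pictures are saved under pics/ and viewed, at most 12 in all, crops included, and the job is handed in when it is done.

Besides the shell and the picture viewer there is one more tool, called after ">>>" by a JSON object that holds its "method" and its "body", one argument or row to a line. arm_command: Moves the arm, as the interface text tells. Its arguments: {"type":"object","properties":{"gripper":{"type":"array"},"dp":{"type":"array"},"twist":{"type":"array"}},"required":["gripper","dp","twist"]}

```bash
mkdir -p pics; ls
python3 - <<'E'
from plant import *
import cv2
print(get_obs())
for n in ("scene","top"):
    cv2.imwrite(f"pics/{n}0.png",cv2.cvtColor(capture(n),cv2.COLOR_RGB2BGR)); print(n,get_calibration(n))
print(get_calibration("wrist"))
E
```

```text
pics
{'time': 0.0, 'joint_positions': array([ 9.65978996e-01,  3.42719956e-01,  1.52499981e+00,  7.78818723e-06,
        1.27542734e+00, -1.46013775e-01]), 'dq': array([ 0.00107366,  0.00242041, -0.00147395, -0.00074959,  0.00212651,
        0.00047789]), 'tau': array([-5.64980655e-04, -4.31251931e+01, -2.44218367e+01,  7.17659807e-02,
        5.59488160e-02, -8.07101901e-05]), 'tool_pos': array([232.25952574, 470.37440048, 226.05241757]), 'tcp_rot': array([-3.14005582e+00, -2.33535112e-04,  2.68278664e+00]), 'contact_force': array([ 0.16596402, -0.35220254,  0.5103658 ]), 'moment': array([ 0.0254502 , -0.04143767,  0.02211089]), 'finger_force': 0.0, 'grip_width': 91.7595536342724}
scene {'mtx': array([[504.22666865,   0.        , 272.57783148],
       [  0.        , 504.22666865, 211.19538191],
       [  0.        ,   0.        ,   1.        ]]), 'position': array([  -94.72354149, -1003.97205055,   989.15727207]), 'attitude': array([-2.22537799,  0.00799102, -0.55940233])}
top {'mtx': array([[442.9436418 ,   0.        , 281.95057001],
       [  0.        , 442.9436418 , 211.30851487],
       [  0.        ,   0.        ,   1.        ]]), 'position': array([ 454.02766674,  -42.65749916, 1382.94681424]), 'attitude': array([-3.09956865e+00, -1.69043446e-03, -1.59103857e+00])}
{'mtx': array([[306.87471303,   0.        , 273.07322234],
       [  0.        , 306.87471303, 207.67016873],
       [  0.        ,   0.        ,   1.        ]]), 'mount': array([[ 2.54489117e-04, -9.69629871e-01, -2.44576877e-01,
         6.50571007e+01],
       [ 9.99999610e-01,  4.53510065e-04, -7.57421920e-04,
        -2.68856877e-01],
       [ 8.45336994e-04, -2.44576589e-01,  9.69629608e-01,
        -1.57689216e+02],
       [ 0.00000000e+00,  0.00000000e+00,  0.00000000e+00,
         1.00000000e+00]])}
```

View pics/top0.png

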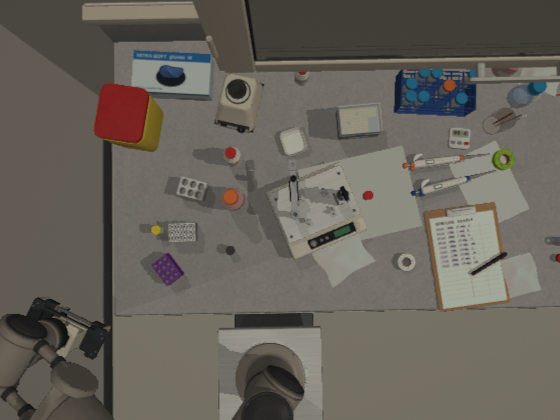

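View pics/scene0.png

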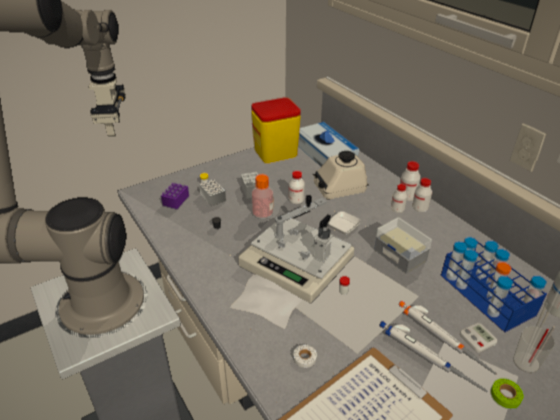

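The top view shows the wanted tube block (grey, white lids) at about (182,232). It could be confused with the purple block at (168,270) or the spare six-well block at (192,188). The shaker is at (320,215), with its panel at (333,237) on the robot side, the yoke and T-handle at (342,195), and the keeper bar open at (293,185). I'll check both in one close crop.

```bash
cat > h.py <<'E'
import numpy as np, cv2
from scipy.spatial.transform import Rotation as R
from plant import *
def cam(n,obs=None):
    c=get_calibration(n)
    if n=="wrist":
        o=obs or get_obs(); T=np.eye(4); T[:3,:3]=R.from_euler('xyz',o['tcp_rot']).as_matrix(); T[:3,3]=o['tool_pos']
        M=T@c['mount']; return c['mtx'],M[:3,:3],M[:3,3]
    return c['mtx'],R.from_euler('xyz',c['attitude']).as_matrix(),np.array(c['position'])
def onz(cm,uv,z):
    K,Rm,p=cm; d=Rm@np.linalg.solve(K,[uv[0],uv[1],1]); return p+d*(z-p[2])/d[2]
def pix(cm,X):
    K,Rm,p=cm; q=K@(Rm.T@(np.asarray(X,float)-p)); return q[:2]/q[2]
E
python3 - <<'E'
from h import *
im=cv2.imread("pics/top0.png")
a=cv2.resize(im[150:260,265:375],(480,480),interpolation=cv2.INTER_CUBIC)
b=cv2.resize(im[210:290,140:210],(315,360),interpolation=cv2.INTER_CUBIC)
c=np.zeros((480,800,3),np.uint8);c[:,:480]=a;c[:360,480:795]=b
cv2.imwrite("pics/crop.png",c)
cm=cam("top")
for n,uv,z in [("block",(182,232),50),("yoke handle",(342,190),180),("panel",(335,237),55),("spare",(192,188),45),("pot",(156,230),46),("redpot",(368,196),46),("bottle",(232,198),136)]: print(n,onz(cm,uv,z).round())
E
```

```text
block [454. 255.  50.]
yoke handle [ 559. -210.  180.]
panel [ 430. -203.   55.]
spare [586. 225.  45.]
pot [461. 335.  46.]
redpot [ 551. -307.   46.]
bottle [547.  94. 136.]
```

View pics/crop.png

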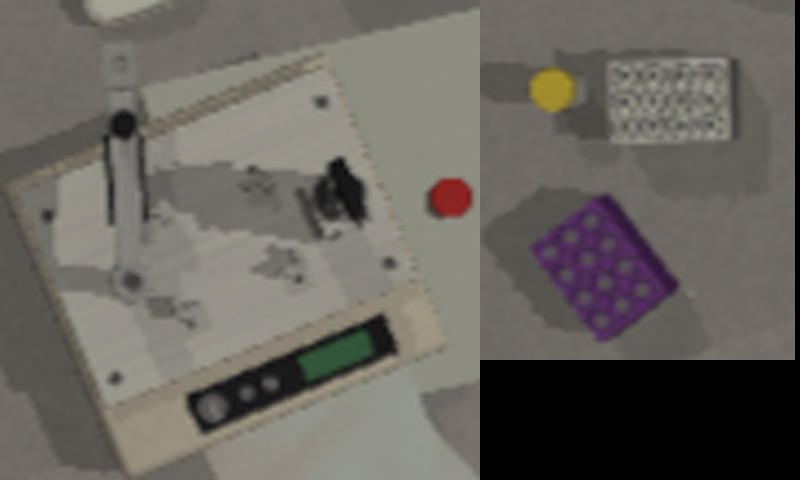

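The crop confirms the block at px (182,232), with twelve white lids and the yellow pot to its left; the purple block is separate. For the shaker, the pivot is at about px (295,214.6), the knob at (293,178) and the T-handle at (344.7,193.5), with the bar only partly open.

Run:
```python
from h import *
cm=cam("top")
f=lambda x,y,z:onz(cm,(265+x/4.364,150+y/4.364),z)
piv=f(132,282,121.5);kn=f(123,122,157.5);h=f(348,190,190)
corn=[f(322,55,60),f(430,330,60)]
d=(piv-h)[:2];print(piv.round(),kn.round(),h.round(),np.linalg.norm(d),np.linalg.norm((kn-piv)[:2]))
yaw=np.degrees(np.arctan2(d[1],d[0]))-90;e=(corn[0]-corn[1]);print(yaw,np.degrees(np.arctan2(e[1],e[0])))
print("nest",piv[:2]-68*d/np.linalg.norm(d), "bar ang",np.degrees(np.arctan2((kn-piv)[1],(kn-piv)[0])))
o=get_obs();y=o['tcp_rot'][2];v=h-o['tool_pos'];print(v,v[0]*np.cos(y)+v[1]*np.sin(y),v[0]*np.sin(y)-v[1]*np.cos(y))
```

```text
[497. -84. 122.] [598. -79. 158.] [ 549. -216.  190.] 142.46658393154922 100.8889947460919
21.379535272928237 19.911810319171543
nest [ 521.59888475 -146.87635684] bar ang 2.672509410041203
[ 316.47655529 -686.61805886  -36.10605965] -587.8234647053243 -475.4632931544213
```

>>> {"method": "arm_command", "body": {
  "gripper": [60, 60, 60, 60, 60],
  "dp": [
    [-0.94, -0.76, 0],
    [-0.94, -0.76, 0],
    [-0.94, -0.76, 0],
    [-0.94, -0.76, 0],
    [-0.94, -0.76, 0]
  ],
  "twist": [0, 0, 0, 0, 0]
}}

```text
time: 0.72
tool_pos: [295.9, 332.5, 226.4]
tcp_rot: [-3.141, -0.0, 2.683]
contact_force: [0.2, -0.0, 0.7]
grip_width: 59.8
finger_force: 0.0
```

>>> {"method": "arm_command", "body": {
  "gripper": [60, 60, 60, 60, 60],
  "dp": [
    [-0.94, -0.76, 0],
    [-0.94, -0.76, 0],
    [-0.94, -0.76, 0],
    [-0.94, -0.76, 0],
    [-0.94, -0.76, 0]
  ],
  "twist": [0, 0, 0, 0, 0]
}}

```text
time: 1.35
tool_pos: [359.2, 195.3, 226.5]
tcp_rot: [-3.141, -0.0, 2.683]
contact_force: [0.5, -0.6, 0.4]
grip_width: 60.1
finger_force: 0.0
```

>>> {"method": "arm_command", "body": {
  "gripper": [60, 60, 60, 60, 60],
  "dp": [
    [-0.94, -0.76, 0],
    [-0.94, -0.76, 0],
    [-0.94, -0.76, 0],
    [-0.94, -0.76, 0],
    [-0.94, -0.76, 0]
  ],
  "twist": [0, 0, 0, 0, 0]
}}

```text
time: 1.98
tool_pos: [422.5, 58.1, 226.5]
tcp_rot: [-3.141, -0.001, 2.683]
contact_force: [-0.1, -0.1, 0.2]
grip_width: 60.1
finger_force: 0.0
```

>>> {"method": "arm_command", "body": {
  "gripper": [60, 60, 60, 60, 60],
  "dp": [
    [-0.94, -0.76, 0],
    [-0.94, -0.76, 0],
    [-0.94, -0.76, 0],
    [-0.94, -0.76, 0],
    [-0.94, -0.76, 0]
  ],
  "twist": [0, 0, 0, 0, 0]
}}

```text
time: 2.6
tool_pos: [485.7, -79.0, 226.4]
tcp_rot: [3.142, -0.001, 2.683]
contact_force: [0.2, 0.3, -0.2]
grip_width: 60.0
finger_force: 0.0
```

>>> {"method": "arm_command", "body": {
  "gripper": [60, 60, 60, 60, 60],
  "dp": [
    [-0.94, -0.76, 0],
    [-0.94, -0.76, 0],
    [-0.94, -0.76, 0],
    [-0.94, -0.76, 0],
    [-0.94, -0.76, 0]
  ],
  "twist": [0, 0, 0, 0, 0]
}}

```text
time: 3.22
tool_pos: [549.0, -216.1, 226.2]
tcp_rot: [3.141, -0.001, 2.683]
contact_force: [0.7, -0.5, -0.4]
grip_width: 60.2
finger_force: 0.0
```

>>> {"method": "arm_command", "body": {
  "gripper": [60, 60, 60, 60, 60],
  "dp": [
    [0, 0, 0],
    [0, 0, 0],
    [0, 0, 0],
    [0, 0, 0],
    [0, 0, 0]
  ],
  "twist": [-0.96, -0.96, -0.96, -0.96, -0.96]
}}

```text
time: 3.85
tool_pos: [548.6, -215.2, 226.1]
tcp_rot: [3.141, -0.001, 3.104]
contact_force: [-0.1, 0.3, -0.2]
grip_width: 59.5
finger_force: 0.0
```

>>> {"method": "arm_command", "body": {
  "gripper": [60, 60, 60, 60, 60],
  "dp": [
    [0, 0, 0],
    [0, 0, 0],
    [0, 0, 0],
    [0, 0, 0],
    [0, 0, 0]
  ],
  "twist": [-0.96, -0.96, -0.96, -0.96, -0.96]
}}

```text
time: 4.47
tool_pos: [548.6, -215.2, 226.1]
tcp_rot: [3.141, -0.001, -2.76]
contact_force: [-0.0, 0.1, -0.0]
grip_width: 60.0
finger_force: 0.0
```

Run:
```python
from h import *
o=get_obs();im=capture("wrist");cv2.imwrite("pics/w1.png",im[:,:,::-1]);np.save("w1.npy",[*o['tool_pos'],*o['tcp_rot']])
print(o['time'],o['tool_pos'],np.degrees(o['tcp_rot']),o['joint_positions'],pix(cam("wrist",o),(549,-216,190)))
```

```text
4.475 [ 548.62599797 -215.16976193  226.13630267] [ 1.79940575e+02 -4.01168080e-02 -1.58126954e+02] [-5.03832894e-01  4.62174676e-01  1.33850797e+00  1.17265579e-04
  1.34215616e+00 -2.45641217e+00] [272.44548008 232.00417654]
```

View pics/w1.png

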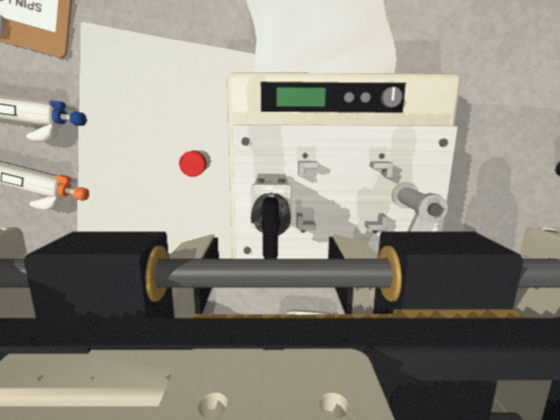

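The wrist view shows the T-handle as a vertical black bar at columns 262–278, with its upper end at row 198 and its lower end hidden. The shaker is nearly square to the image: platform screws at (245,140) and (443,142), locators at (308,165), (380,165), (308,222) and (378,225). The red pot is at (193,163).

Run:
```python
from h import *
im=cv2.imread("pics/w1.png");p=np.load("w1.npy");o=dict(tool_pos=p[:3],tcp_rot=p[3:]);cm=cam("wrist",o)
g=im.max(2)
for r in (238,246,254): 
    c=np.where(g[r,240:300]<45)[0]+240; print(r,c.min(),c.max())
a,b=onz(cm,(245.5,140.5),60),onz(cm,(443,142),60);e=b-a;print("yaw screws",np.degrees(np.arctan2(e[1],e[0]))-90)
m=im[100:132,240:450].astype(int);d=np.abs(np.diff(m.sum(2),axis=0))
rows=d.argmax(0)+100;u=np.arange(240,450);k=np.polyfit(u,rows,1);a,b=onz(cm,(240,np.polyval(k,240)),60),onz(cm,(450,np.polyval(k,450)),60);e=b-a;print("yaw edge",np.degrees(np.arctan2(e[1],e[0]))-90,k,np.median(abs(rows-np.polyval(k,u))))
print("handle mid",onz(cm,(270.2,246),190),"end",onz(cm,(270.2,198),190))
print("locators mean",onz(cm,((308+380+308+378)/4,(165+165+222+225)/4),70))
```

```text
238 264 276
246 264 276
254 264 276
yaw screws 21.460870840928933
yaw edge 19.88276051030911 [3.66331598e-02 1.02579876e+02] 4.615828995150565
handle mid [ 558.75062827 -213.71524826  190.        ] end [ 528.08659866 -225.95327085  190.        ]
locators mean [ 520.5120314  -147.72063766   70.        ]
```

>>> {"method": "arm_command", "body": {
  "gripper": [60, 50, 40, 40, 40],
  "dp": [
    [0.05, -0.08, 0.5],
    [0, 0, 0.5],
    [0, 0, 0.5],
    [0, 0, 0.5],
    [0, 0, 0.5]
  ],
  "twist": [0, 0, 0, 0, 0]
}}

```text
time: 5.15
tool_pos: [548.4, -217.6, 163.2]
tcp_rot: [3.141, -0.0, -2.763]
contact_force: [0.2, -0.0, 0.3]
grip_width: 39.7
finger_force: 0.0
```

>>> {"method": "arm_command", "body": {
  "gripper": [5, 5, 5, 5, 5],
  "dp": [
    [0, 0, 0],
    [0, 0, 0],
    [0, 0, 0],
    [0, 0, 0],
    [0, 0, 0]
  ],
  "twist": [0, 0, 0, 0, 0]
}}

```text
time: 5.78
tool_pos: [548.7, -217.6, 164.8]
tcp_rot: [-3.141, 0.001, -2.763]
contact_force: [-0.3, 1.2, 3.5]
grip_width: 11.8
finger_force: 30.0
```

>>> {"method": "arm_command", "body": {
  "gripper": [5, 5, 5, 5, 5],
  "dp": [
    [0, 0, -0.2],
    [0, 0, -0.2],
    [0, 0, -0.2],
    [0, 0, -0.08],
    [0, 0, 0]
  ],
  "twist": [0, 0, 0, 0, 0]
}}

```text
time: 6.4
tool_pos: [548.3, -217.5, 180.6]
tcp_rot: [3.141, -0.0, -2.763]
contact_force: [5.1, 0.4, -14.1]
grip_width: 12.2
finger_force: 30.0
```

>>> {"method": "arm_command", "body": {
  "gripper": [5, 5, 5, 5, 5],
  "dp": [
    [0, 0, 0],
    [0, 0, 0],
    [0, 0, 0],
    [0, 0, 0],
    [0, 0, 0]
  ],
  "twist": [0.8, 0.8, 0.8, 0.8, 0.8]
}}

```text
time: 7.02
tool_pos: [548.2, -217.1, 180.5]
tcp_rot: [3.14, -0.001, -3.114]
contact_force: [4.6, 1.5, -13.2]
grip_width: 12.6
finger_force: 30.0
```

>>> {"method": "arm_command", "body": {
  "gripper": [5, 5, 5, 5, 5],
  "dp": [
    [0, 0, 0],
    [0, 0, 0],
    [0, 0, 0],
    [0, 0, 0],
    [0, 0, 0]
  ],
  "twist": [0.8, 0.8, 0.8, 0.8, 0.8]
}}

```text
time: 7.65
tool_pos: [548.3, -216.7, 180.5]
tcp_rot: [3.14, -0.002, 2.82]
contact_force: [4.3, 2.7, -13.8]
grip_width: 12.6
finger_force: 30.0
```

>>> {"method": "arm_command", "body": {
  "gripper": [5, 5, 5, 5, 5],
  "dp": [
    [0, 0, 0],
    [0, 0, 0],
    [0, 0, 0],
    [0, 0, 0],
    [0, 0, 0]
  ],
  "twist": [0.8, 0.8, 0.8, 0.8, 0.8]
}}

```text
time: 8.28
tool_pos: [548.5, -216.3, 180.5]
tcp_rot: [3.14, -0.002, 2.471]
contact_force: [6.8, 4.8, -14.2]
grip_width: 11.8
finger_force: 30.0
```

>>> {"method": "arm_command", "body": {
  "gripper": [5, 5, 5, 5, 5],
  "dp": [
    [0, 0, 0],
    [0, 0, 0.05],
    [0, 0, 0.05],
    [0, 0, 0.05],
    [0, 0, 0.05]
  ],
  "twist": [0.2, 0, 0, 0, 0]
}}

```text
time: 8.9
tool_pos: [548.7, -216.5, 176.8]
tcp_rot: [3.14, -0.001, 2.456]
contact_force: [2.1, 4.8, -1.7]
grip_width: 12.4
finger_force: 30.0
```

>>> {"method": "arm_command", "body": {
  "gripper": [40, 40, 40, 40, 40],
  "dp": [
    [0, 0, 0],
    [0, 0, 0],
    [0, 0, 0],
    [0, 0, -1],
    [0, 0, -1]
  ],
  "twist": [0, 0, 0, 0, 0]
}}

```text
time: 9.52
tool_pos: [548.2, -217.9, 227.1]
tcp_rot: [-3.141, -0.0, 2.456]
contact_force: [-0.4, 0.0, 0.4]
grip_width: 40.0
finger_force: 0.0
```

Run:
```python
from h import *
o=get_obs();im=capture("wrist");cv2.imwrite("pics/w2.png",im[:,:,::-1]);np.save("w2.npy",[*o['tool_pos'],*o['tcp_rot']])
print(o['time'],o['tool_pos'],o['tcp_rot'],o['joint_positions'],o['contact_force'])
```

```text
9.525 [ 548.22148591 -217.93279653  227.07039062] [-3.14129293e+00 -1.16639150e-04  2.45556386e+00] [-5.08090565e-01  4.62129000e-01  1.33598113e+00 -2.81576269e-04
  1.34365038e+00 -1.39279468e+00] [-0.41313137  0.02497215  0.41857148]
```

View pics/w2.png

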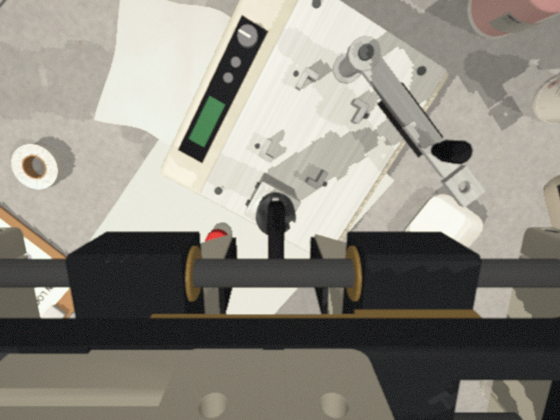

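The handle stays parked, in line with the gripper, and px (276,215) is up off the sleeve. The view also shows the pivot at (365,50), the bar end at (465,187), the knob at (452,150) and the locators at (303,75), (362,107), (268,148) and (316,178). The gripper body would meet the knob while placing the block, so I'll push the bar further open.

>>> {"method": "arm_command", "body": {
  "gripper": [0, 0, 0, 0, 0],
  "dp": [
    [0, 0, -0.2],
    [0, 0, 0],
    [0, 0, 0],
    [0, 0, 0],
    [0, 0, 0]
  ],
  "twist": [1, 1, 1, 1, 1]
}}

```text
time: 10.2
tool_pos: [548.3, -217.9, 231.1]
tcp_rot: [-3.142, 0.0, 2.016]
contact_force: [0.6, 0.2, -0.8]
grip_width: 0.7
finger_force: 0.0
```

>>> {"method": "arm_command", "body": {
  "gripper": [0, 0, 0, 0, 0],
  "dp": [
    [0, 0, 0],
    [0, 0, 0],
    [0, 0, 0],
    [0, 0, 0],
    [0, 0, 0]
  ],
  "twist": [1, 1, 1, 1, 1]
}}

```text
time: 10.82
tool_pos: [548.3, -217.9, 231.1]
tcp_rot: [3.142, 0.0, 1.58]
contact_force: [0.4, -0.6, -0.2]
grip_width: 0.4
finger_force: 0.0
```

>>> {"method": "arm_command", "body": {
  "gripper": [0, 0, 0, 0, 0],
  "dp": [
    [0.74, 0.35, 0],
    [0.74, 0.35, 0],
    [0.74, 0.35, 0],
    [0.74, 0.35, 0],
    [0.74, 0.35, 0]
  ],
  "twist": [0, 0, 0, 0, 0]
}}

```text
time: 11.45
tool_pos: [591.7, -123.0, 231.2]
tcp_rot: [3.141, -0.0, 1.584]
contact_force: [0.2, -0.3, -0.2]
grip_width: 0.9
finger_force: 0.0
```

Run:
```python
from h import *
for n in ("w2",):
    p=np.load(n+".npy");cm=cam("wrist",dict(tool_pos=p[:3],tcp_rot=p[3:]))
    print("knob",onz(cm,(455,150),157.5),"piv",onz(cm,(365,50),121.5),"eye",onz(cm,(465,187),121.5),"loc",onz(cm,(312,127),70))
o=get_obs();cm=cam("top");im=capture("top");cv2.imwrite("pics/top1.png",im[:,:,::-1])
print(o['tool_pos'],o['tcp_rot'])
# tube block: bright, unsaturated region
hsv=cv2.cvtColor(im,cv2.COLOR_RGB2HSV)
c=hsv[215:250,165:200];m=((c[...,2]>130)&(c[...,1]<50)).astype(np.uint8)
m=cv2.morphologyEx(m,cv2.MORPH_CLOSE,np.ones((5,5)));
k=max(cv2.findContours(m,0,2)[0],key=cv2.contourArea);r=cv2.minAreaRect(k);uv=np.array(r[0])+[165,215];b=cv2.boxPoints(r)+[165,215]
print(r,onz(cm,uv,47),[onz(cm,q,47)[:2].round() for q in b])
```

```text
knob [592.85746223 -83.02218104 157.5       ] piv [496.51587011 -82.5697977  121.5       ] eye [640.80774262 -77.98445796 121.5       ] loc [ 520.11849525 -145.04902346   70.        ]
[ 591.69568696 -122.97199441  231.21591346] [ 3.14148195e+00 -3.46504461e-05  1.58409433e+00]
((16.5, 17.0), (18.0, 25.0), 90.0) [453.88920821 257.67222264  47.        ] [array([482., 295.]), array([480., 220.]), array([426., 220.]), array([428., 296.])]
```

>>> {"method": "arm_command", "body": {
  "gripper": [0, 0, 0, 0, 0],
  "dp": [
    [0, 0, 0.72],
    [0, 0, 0.72],
    [0, 0, 0.72],
    [0, 0, 0.72],
    [0, 0, 0.72]
  ],
  "twist": [0, 0, 0, 0, 0]
}}

```text
time: 12.12
tool_pos: [591.2, -124.5, 140.6]
tcp_rot: [3.142, 0.0, 1.583]
contact_force: [-0.1, 0.2, -0.1]
grip_width: 0.6
finger_force: 0.0
```

>>> {"method": "arm_command", "body": {
  "gripper": [0, 0, 0, 0, 0],
  "dp": [
    [0.56, 0, 0],
    [0.56, 0, 0],
    [0.56, 0, 0],
    [0.56, 0, 0],
    [0.56, 0, 0]
  ],
  "twist": [0, 0, 0, 0, 0]
}}

```text
time: 12.75
tool_pos: [590.0, -53.6, 141.5]
tcp_rot: [3.142, 0.0, 1.584]
contact_force: [-1.3, -1.1, 0.3]
grip_width: 0.6
finger_force: 0.8
```

>>> {"method": "arm_command", "body": {
  "gripper": [90, 90, 90, 90, 90],
  "dp": [
    [-0.5, 0, 0],
    [0, 0, -1],
    [0, 0, -1],
    [0, 0, -1],
    [0, 0, -1]
  ],
  "twist": [0, 0, 0, 0, 0]
}}

```text
time: 13.38
tool_pos: [590.5, -68.1, 242.1]
tcp_rot: [3.141, 0.0, 1.582]
contact_force: [0.3, -1.2, -0.5]
grip_width: 45.8
finger_force: 0.0
```

>>> {"method": "arm_command", "body": {
  "gripper": [90, 90, 90, 90, 90],
  "dp": [
    [0.86, -0.36, 0],
    [0.86, -0.36, 0],
    [0.86, -0.36, 0],
    [0.86, -0.36, 0],
    [0.86, -0.36, 0]
  ],
  "twist": [0, 0, 0, 0, 0]
}}

```text
time: 14.0
tool_pos: [543.0, 41.6, 240.9]
tcp_rot: [-3.141, -0.0, 1.584]
contact_force: [-0.3, -0.2, 0.1]
grip_width: 89.4
finger_force: 0.0
```

>>> {"method": "arm_command", "body": {
  "gripper": [90, 90, 90, 90, 90],
  "dp": [
    [0.86, -0.36, 0],
    [0.86, -0.36, 0],
    [0.86, -0.36, 0],
    [0.86, -0.36, 0],
    [0.86, -0.36, 0]
  ],
  "twist": [0, 0, 0, 0, 0]
}}

```text
time: 14.62
tool_pos: [496.6, 148.4, 241.0]
tcp_rot: [-3.141, -0.0, 1.584]
contact_force: [0.4, 0.1, 0.1]
grip_width: 90.1
finger_force: 0.0
```

>>> {"method": "arm_command", "body": {
  "gripper": [90, 90, 90, 90, 90],
  "dp": [
    [0.86, -0.36, 0],
    [0.86, -0.36, 0],
    [0.86, -0.36, 0],
    [0.86, -0.36, 0],
    [0.86, -0.36, 0]
  ],
  "twist": [0, 0, 0, 0, 0]
}}

```text
time: 15.25
tool_pos: [450.0, 255.1, 241.0]
tcp_rot: [-3.141, 0.0, 1.584]
contact_force: [-0.3, -0.3, -0.0]
grip_width: 90.1
finger_force: 0.0
```

Run:
```python
from h import *
o=get_obs();im=capture("wrist");cv2.imwrite("pics/w3.png",im[:,:,::-1]);np.save("w3.npy",[*o['tool_pos'],*o['tcp_rot']])
print(o['time'],o['tool_pos'],o['tcp_rot'],pix(cam("wrist",o),(454,256,50)))
```

```text
15.25 [449.99175745 255.13872744 240.98033775] [-3.14124306e+00  1.40289776e-05  1.58406824e+00] [276.60057316 187.43516993]
```

View pics/w3.png

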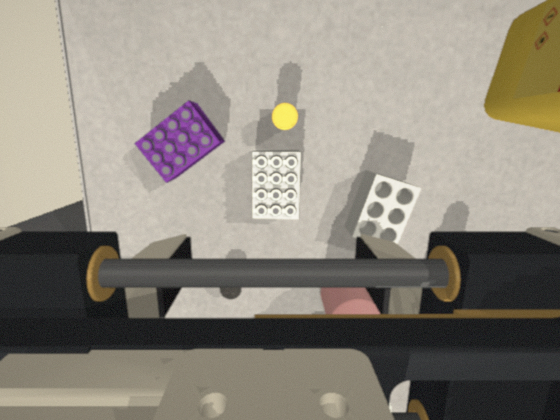

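The wrist view shows the tube block at about cols 252–300, rows 151–219, with the yellow pot at (285,117). The spare block at (390,205) is close to the right finger, and the purple block at (180,140) is well clear.

Run:
```python
from h import *
im=cv2.imread("pics/w3.png");p=np.load("w3.npy");cm=cam("wrist",dict(tool_pos=p[:3],tcp_rot=p[3:]))
g=cv2.cvtColor(im,cv2.COLOR_BGR2GRAY);o=(235,135);c=g[135:229,235:320]
print(g[190,240:312:3],g[140:232:3,268])
m=cv2.morphologyEx((c>205).astype(np.uint8),cv2.MORPH_CLOSE,np.ones((7,7)))
k=max(cv2.findContours(m,0,2)[0],key=cv2.contourArea);r=cv2.minAreaRect(k);b=cv2.boxPoints(r)+o
P=np.array([onz(cm,q,45)[:2] for q in b]);print(r,P.round(1),"c",P.mean(0),np.linalg.norm(np.diff(P,axis=0),axis=1))
q=P[np.argsort(P[:,1])];e1=q[2:].mean(0)-q[:2].mean(0);print("long axis deg",np.degrees(np.arctan2(e1[1],e1[0])))
for n,uv in(("spare",(358,232)),("spare",(372,175)),("pot",(285,117))):print(n,onz(cm,uv,45))
```

```text
[178 175 176 177 212 164 218 244 208 156 153 220 243 178 176 130 222 240
 150 240 192 187 190 187] [145 147 150 149 224 227 203 243 226 228 231 223 226 248 225 236 209 174
 249 231 237 236 182 243 246 240 221 177 182 189 193]
((41.0, 51.0), (68.0, 48.0), 90.0) [[425.4 295.6]
 [480.  296.3]
 [482.8 215.8]
 [425.2 215. ]] c [453.3516688  255.66042991] [54.55830541 80.56304657 57.65140761]
long axis deg 90.90884290983035
spare [553.67806317 201.59913636  45.        ]
spare [564.21820957 271.19330743  45.        ]
pot [462.06286438 334.24208824  45.        ]
```

>>> {"method": "arm_command", "body": {
  "gripper": [90, 90, 90, 90, 90],
  "dp": [
    [0.02, 0.14, 0.9],
    [0, 0, 0.9],
    [0, 0, 0.9],
    [0, 0, 0.9],
    [0, 0, 0.9]
  ],
  "twist": [0, 0, 0, 0, 0]
}}

```text
time: 15.92
tool_pos: [454.1, 254.6, 127.9]
tcp_rot: [-3.141, 0.0, 1.584]
contact_force: [0.7, -0.5, 1.1]
grip_width: 90.0
finger_force: 0.0
```

>>> {"method": "arm_command", "body": {
  "gripper": [90, 90, 90, 90, 90],
  "dp": [
    [0, 0, 0.9],
    [0, 0, 0.9],
    [0, 0, 0.9],
    [0, 0, 0.9],
    [0, 0, 0.8]
  ],
  "twist": [0, 0, 0, 0, 0]
}}

```text
time: 16.55
tool_pos: [454.0, 254.6, 17.9]
tcp_rot: [-3.141, 0.0, 1.584]
contact_force: [0.8, 0.0, 0.3]
grip_width: 90.3
finger_force: 0.0
```

>>> {"method": "arm_command", "body": {
  "gripper": [45, 45, 45, 45, 45],
  "dp": [
    [0, 0, 0],
    [0, 0, 0],
    [0, 0, 0],
    [0, 0, 0],
    [0, 0, 0]
  ],
  "twist": [0, 0, 0, 0, 0]
}}

```text
time: 17.18
tool_pos: [454.2, 254.2, 19.4]
tcp_rot: [-3.141, -0.0, 1.583]
contact_force: [-4.9, -0.4, 6.6]
grip_width: 55.6
finger_force: 30.0
```

>>> {"method": "arm_command", "body": {
  "gripper": [45, 45, 45, 45, 45],
  "dp": [
    [0, 0, -0.93],
    [0, 0, -0.93],
    [0, 0, -0.93],
    [0, 0, -0.93],
    [0, 0, -0.93]
  ],
  "twist": [0, 0, 0, 0, 0]
}}

```text
time: 17.8
tool_pos: [454.5, 254.0, 135.4]
tcp_rot: [-3.141, 0.0, 1.583]
contact_force: [0.3, 0.0, -4.2]
grip_width: 56.0
finger_force: 30.0
```

>>> {"method": "arm_command", "body": {
  "gripper": [45, 45, 45, 45, 45],
  "dp": [
    [0, 0, -0.93],
    [0, 0, -0.93],
    [0, 0, -0.93],
    [0, 0, -0.93],
    [0, 0, -0.93]
  ],
  "twist": [0, 0, 0, 0, 0]
}}

```text
time: 18.42
tool_pos: [454.5, 254.0, 251.5]
tcp_rot: [-3.141, 0.0, 1.583]
contact_force: [0.2, 0.3, -3.9]
grip_width: 55.8
finger_force: 30.0
```

>>> {"method": "arm_command", "body": {
  "gripper": [45, 45, 45, 45, 45],
  "dp": [
    [-0.94, 0.18, 0],
    [-0.94, 0.18, 0],
    [-0.94, 0.18, 0],
    [-0.94, 0.18, 0],
    [-0.94, 0.18, 0]
  ],
  "twist": [0, 0, 0, 0, 0]
}}

```text
time: 19.05
tool_pos: [478.5, 136.1, 250.7]
tcp_rot: [-3.141, 0.0, 1.583]
contact_force: [-0.2, -0.0, -3.5]
grip_width: 55.8
finger_force: 30.0
```

>>> {"method": "arm_command", "body": {
  "gripper": [45, 45, 45, 45, 45],
  "dp": [
    [-0.94, 0.18, 0],
    [-0.94, 0.18, 0],
    [-0.94, 0.18, 0],
    [-0.94, 0.18, 0],
    [-0.94, 0.18, 0]
  ],
  "twist": [0, 0, 0, 0, 0]
}}

```text
time: 19.68
tool_pos: [502.5, 19.0, 250.7]
tcp_rot: [-3.141, -0.0, 1.583]
contact_force: [-0.4, 0.1, -4.8]
grip_width: 55.9
finger_force: 30.0
```

>>> {"method": "arm_command", "body": {
  "gripper": [45, 45, 45, 45, 45],
  "dp": [
    [-0.94, 0.18, 0],
    [-0.94, 0.18, 0],
    [-0.94, 0.18, 0],
    [-0.94, 0.18, 0],
    [-0.94, 0.18, 0]
  ],
  "twist": [0, 0, 0, 0, 0]
}}

```text
time: 20.3
tool_pos: [526.4, -98.2, 250.6]
tcp_rot: [-3.141, -0.0, 1.583]
contact_force: [-0.3, -0.4, -3.7]
grip_width: 55.8
finger_force: 30.0
```

>>> {"method": "arm_command", "body": {
  "gripper": [45, 45, 45, 45, 45],
  "dp": [
    [-0.94, 0.18, 0],
    [-0.94, 0.18, 0],
    [-0.94, 0.18, 0],
    [-0.94, 0.18, 0],
    [-0.94, 0.18, 0]
  ],
  "twist": [0, 0, 0, 0, 0]
}}

```text
time: 20.92
tool_pos: [550.9, -216.1, 251.1]
tcp_rot: [-3.142, -0.0, 1.583]
contact_force: [-0.8, -0.0, -4.4]
grip_width: 55.7
finger_force: 30.0
```

>>> {"method": "arm_command", "body": {
  "gripper": [45, 45, 45, 45, 45],
  "dp": [
    [0, 0, 0],
    [0, 0, 0],
    [0, 0, 0],
    [0, 0, 0],
    [0, 0, 0]
  ],
  "twist": [-0.82, -0.82, -0.82, -0.82, -0.82]
}}

```text
time: 21.55
tool_pos: [550.8, -215.4, 251.0]
tcp_rot: [-3.141, -0.0, 1.943]
contact_force: [-0.4, -0.5, -5.1]
grip_width: 55.7
finger_force: 30.0
```

Run:
```python
from h import *
o=get_obs();im=capture("wrist");cv2.imwrite("pics/w4.png",im[:,:,::-1]);np.save("w4.npy",[*o['tool_pos'],*o['tcp_rot']])
print(o['time'],o['tool_pos'],np.degrees(o['tcp_rot']),pix(cam("wrist",o),(520.7,-146.5,60)))
```

```text
21.55 [ 550.78496767 -215.38787992  251.03408118] [-1.79994049e+02 -1.19956033e-02  1.11341701e+02] [270.59705336 120.53386122]
```

View pics/w4.png

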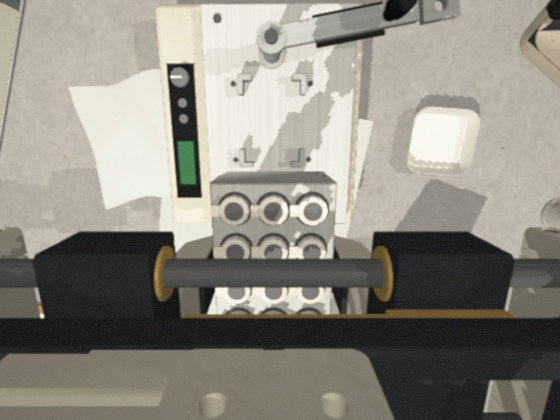

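The view shows the four nest locators at about (243,85), (300,85), (243,158) and (300,158). The held block's far top edge is near row 183, cols 212–337, and the bar is open at the top of the picture. A zoomed crop will give the locators and block edge exactly.

Run:
```python
import cv2
im=cv2.imread("pics/w4.png")[68:188,205:345]
cv2.imwrite("pics/w4c.png",cv2.resize(im,(700,600),interpolation=cv2.INTER_CUBIC))
```

```text
(no output)
```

View pics/w4c.png

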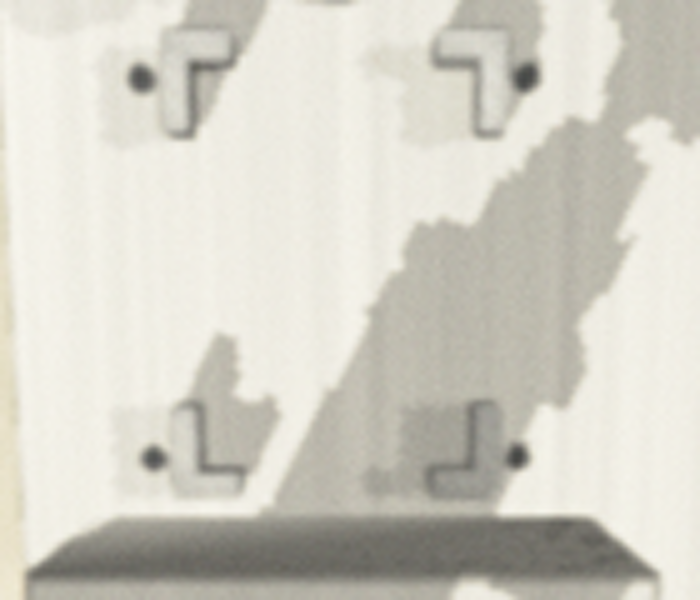

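The crop shows the locator inner corners at (188,64), (477,64), (201,467) and (474,467). The block's top front edge runs along crop row 578 from col 28 to 660.

Run:
```python
from h import *
p=np.load("w4.npy");o=dict(tool_pos=p[:3],tcp_rot=p[3:]);cm=cam("wrist",o)
q=lambda x,y:(205+x/5-.4,68+y/5-.4)
L=np.array([onz(cm,q(*a),76) for a in((188,64),(477,64),(474,467),(201,467))])[:,:2]
Y=p[5];tx=np.array([np.cos(Y),np.sin(Y)]);ty=np.array([np.sin(Y),-np.cos(Y)])
l=np.c_[(L-p[:2])@tx,(L-p[:2])@ty];print("loc in tool",l.round(1),l.mean(0), L.mean(0))
v=(l[0]+l[1]-l[2]-l[3]);w=l[1]+l[2]-l[0]-l[3];print("ang",np.degrees(np.arctan2(v[1],v[0])),np.degrees(np.arctan2(-w[0],w[1])))
for zt in (25.6,24.1):
  B=np.array([onz(cm,q(*a),p[2]+zt) for a in((28,578),(660,578))])[:,:2]
  b=np.c_[(B-p[:2])@tx,(B-p[:2])@ty];print("block edge",b.round(1),b.mean(0)-[40,0])
```

```text
loc in tool [[113.7 -31.5]
 [113.7  27. ]
 [ 32.7  28.1]
 [ 32.7 -30.7]] [73.22510628 -1.75292195] [ 522.50349209 -147.82200789]
ang -0.6856700568802856 -0.013195386377735444
block edge [[ 42.5 -27.4]
 [ 42.6  27.6]] [2.55130223 0.10976929]
block edge [[ 42.3 -27.7]
 [ 42.3  27.9]] [2.29696756 0.10994409]
```

>>> {"method": "arm_command", "body": {
  "gripper": [45, 45, 45, 45, 45],
  "dp": [
    [0.57, -0.02, 0],
    [0.57, -0.02, 0],
    [0.57, -0.02, 0],
    [0.57, -0.02, 0],
    [0.57, -0.01, 0]
  ],
  "twist": [-0.05, 0, 0, 0, 0]
}}

```text
time: 22.22
tool_pos: [522.1, -148.0, 251.4]
tcp_rot: [3.141, 0.0, 1.946]
contact_force: [1.0, -0.2, -3.6]
grip_width: 55.9
finger_force: 30.0
```

>>> {"method": "arm_command", "body": {
  "gripper": [45, 45, 45, 45, 45],
  "dp": [
    [0, 0, 0.75],
    [0, 0, 0.75],
    [0, 0, 0.75],
    [0, 0, 0.75],
    [0, 0, 0.75]
  ],
  "twist": [0, 0, 0, 0, 0]
}}

```text
time: 22.85
tool_pos: [522.5, -148.6, 157.1]
tcp_rot: [3.141, 0.0, 1.946]
contact_force: [0.1, -0.9, -4.3]
grip_width: 55.7
finger_force: 30.0
```

>>> {"method": "arm_command", "body": {
  "gripper": [45, 45, 45, 45, 45],
  "dp": [
    [0, 0, 0.5],
    [0, 0, 0.5],
    [0, 0, 0.5],
    [0, 0, 0.5],
    [0, 0, 0.2]
  ],
  "twist": [0, 0, 0, 0, 0]
}}

```text
time: 23.48
tool_pos: [522.2, -148.9, 101.5]
tcp_rot: [-3.141, -0.001, 1.945]
contact_force: [-0.2, -0.7, -4.8]
grip_width: 56.0
finger_force: 30.0
```

>>> {"method": "arm_command", "body": {
  "gripper": [45, 45, 45, 45, 45],
  "dp": [
    [0, 0, 0.08],
    [0, 0, 0.08],
    [0, 0, 0.08],
    [0, 0, 0.08],
    [0, 0, 0]
  ],
  "twist": [0, 0, 0, 0, 0]
}}

```text
time: 24.1
tool_pos: [522.5, -149.1, 94.4]
tcp_rot: [-3.142, -0.0, 1.945]
contact_force: [0.2, 0.5, -4.8]
grip_width: 55.9
finger_force: 30.0
```

>>> {"method": "arm_command", "body": {
  "gripper": [45, 45, 45, 45, 45],
  "dp": [
    [0, 0, 0.08],
    [0, 0, 0.08],
    [0, 0, 0.08],
    [0, 0, 0.08],
    [0, 0, 0.08]
  ],
  "twist": [0, 0, 0, 0, 0]
}}

```text
time: 24.72
tool_pos: [522.6, -149.1, 84.3]
tcp_rot: [3.142, -0.0, 1.945]
contact_force: [-0.6, 0.1, -4.7]
grip_width: 56.1
finger_force: 30.0
```

Already 10 mm down between the locators with no contact force.

>>> {"method": "arm_command", "body": {
  "gripper": [45, 45, 45, 45, 45],
  "dp": [
    [0, 0, 0.06],
    [0, 0, 0.06],
    [0, 0, 0.06],
    [0, 0, 0.04],
    [0, 0, 0]
  ],
  "twist": [0, 0, 0, 0, 0]
}}

```text
time: 25.35
tool_pos: [522.6, -149.1, 79.4]
tcp_rot: [3.141, 0.0, 1.945]
contact_force: [-2.3, 0.7, 1.6]
grip_width: 55.9
finger_force: 30.0
```

>>> {"method": "arm_command", "body": {
  "gripper": [45, 45, 75, 75, 75],
  "dp": [
    [0, 0, 0.04],
    [0, 0, 0],
    [0, 0, 0],
    [0, 0, 0],
    [0, 0, 0]
  ],
  "twist": [0, 0, 0, 0, 0]
}}

```text
time: 25.98
tool_pos: [522.7, -149.2, 77.9]
tcp_rot: [3.141, 0.0, 1.945]
contact_force: [-0.9, -0.4, -0.4]
grip_width: 74.2
finger_force: 0.0
```

>>> {"method": "arm_command", "body": {
  "gripper": [75, 75, 75, 75, 75],
  "dp": [
    [0, 0, -0.5],
    [0, 0, -0.9],
    [0, 0, -1],
    [0, 0, -1],
    [0, 0, -1]
  ],
  "twist": [0, 0, 0, 0, 0]
}}

```text
time: 26.6
tool_pos: [522.7, -149.1, 189.7]
tcp_rot: [3.141, 0.001, 1.945]
contact_force: [0.3, -0.2, -0.4]
grip_width: 75.0
finger_force: 0.0
```

>>> {"method": "arm_command", "body": {
  "gripper": [75, 75, 75, 75, 75],
  "dp": [
    [-0.5, 0, -1],
    [-0.5, 0, -1],
    [-0.5, 0, 0],
    [-0.5, 0, 0],
    [-0.5, 0, 0]
  ],
  "twist": [0, 0, 0, 0, 0]
}}

```text
time: 27.22
tool_pos: [545.2, -207.8, 236.8]
tcp_rot: [-3.14, -0.002, 1.945]
contact_force: [-0.4, 0.2, 0.2]
grip_width: 75.0
finger_force: 0.0
```

Run:
```python
from h import *
o=get_obs();im=capture("wrist");cv2.imwrite("pics/w5.png",im[:,:,::-1]);np.save("w5.npy",[*o['tool_pos'],*o['tcp_rot']])
print(o['time'],o['tool_pos'],np.degrees(o['tcp_rot']),pix(cam("wrist",o),(520.7,-146.5,105)))
```

```text
27.225 [ 545.21555926 -207.76255662  236.75849221] [-1.79923250e+02 -1.01804528e-01  1.11456656e+02] [273.00672063 129.18446419]
```

View pics/w5.png

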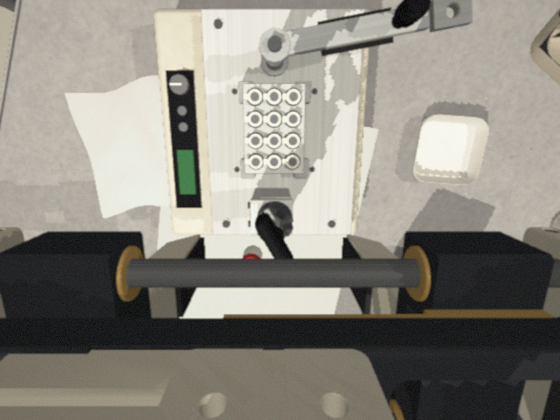

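The block sits squarely in the nest at px (274,128) between all four locators. The T-handle is still parked (twisted, px (273,225)) and the knob is at the picture's top edge, around (412,10).

Run:
```python
from h import *
p=np.load("w5.npy");cm=cam("wrist",dict(tool_pos=p[:3],tcp_rot=p[3:]))
pv=onz(cm,(274,45),121.5);ey=onz(cm,(452,12),121.5);d=ey-pv;a=np.arctan2(d[1],d[0])
print(pv,ey,np.linalg.norm(d),np.degrees(a),onz(cm,(405,18),135))
im=capture("top");g=cv2.cvtColor(im,cv2.COLOR_RGB2GRAY);ct=cam("top")
for ang in (a,):
    k=np.array([497,-84])+100*np.array([np.cos(ang),np.sin(ang)])
    print("knob pred",k,"pix",pix(ct,(*k,157.5)))
u,v=pix(ct,(*k,157.5)).astype(int);print(g[v-8:v+9,u-8:u+9])
B=np.array([onz(cm,q,45+60)[:2] for q in((246,83),(305,83),(303,173),(244,173))]);print("block c",B.mean(0))
```

```text
[497.34324063 -84.80327435 121.5       ] [619.52339089 -11.33811908 121.5       ] 142.56618868837774 31.017883838353768 [583.73233768 -34.53952256 135.        ]
knob pred [582.70064992 -32.4694401 ] pix [276.59739294 183.6294484 ]
[[100 102 100  97  96 103 110 113 112 113 114 114 115 116 115 115 116]
 [ 98 100 102  94  88  94 100 110 116 116 116 116 115 116 116 116 117]
 [ 99  98 104 111 110 104 107 111 115 116 115 115 115 116 116 113 114]
 [ 98  90  97 105 109 109 109 107 108 112 115 117 117 114 102  93  93]
 [113 115 106 105 123 134 133 135 117 107 113 112 112 101  92  93  94]
 [118 110 105 105 122 134 129 124 132 123  98  91  91  91  91  93  94]
 [115 117 113 106 104 118 101  50  21  28  67  87  91  92  92  92  93]
 [116 118 104  97 105  80  35  24  23  22  29  71  88  90  92  93  92]
 [111 110 101  92 100  76  21  23  23  24  21  66  77  83  92  91  94]
 [ 91  91  90  89  99  76  22  23  25  23  21  65  62  70  93  94 100]
 [ 92  94  93  91  86  62  25  22  22  20  30 107 101  53  93 112 114]
 [ 91  91  92  92  91  74  50  35  25  31  67 113 112  71  58 101 117]
 [ 90  91  91  92  90  80  77  71  67  78 107 122 123 107  67  90 108]
 [ 91  91  91  92  88  65  45  85 116 126 125 124 123 131 101  62 126]
 [ 91  91  95  97 109 103  63  67 108 125 127 126 123 123 108  68  95]
 [ 94  97 111 123 133 127  88  36  83 113 123 127 125 123 126 107  86]
 [117 126 123 119 118 119 106  71  46  79 114 127 126 124 123 140 112]]
block c [ 522.05649535 -146.31971898]
```

>>> {"method": "arm_command", "body": {
  "gripper": [36, 36, 36, 36, 36],
  "dp": [
    [0.6, 0.4, 0],
    [0.6, 0.4, 0],
    [0.6, 0.4, 0],
    [0.6, 0.4, 0],
    [0.6, 0.4, 0]
  ],
  "twist": [0, 0, 0, 0, 0]
}}

```text
time: 27.95
tool_pos: [564.8, -117.5, 238.1]
tcp_rot: [3.141, 0.0, 1.946]
contact_force: [0.1, -0.3, 0.2]
grip_width: 36.4
finger_force: 0.0
```

>>> {"method": "arm_command", "body": {
  "gripper": [36, 36, 36, 36, 36],
  "dp": [
    [0.6, 0.4, 0],
    [0.6, 0.4, 0],
    [0.6, 0.4, 0],
    [0.6, 0.4, 0],
    [0.6, 0.4, 0]
  ],
  "twist": [0, 0, 0, 0, 0]
}}

```text
time: 28.58
tool_pos: [583.8, -29.9, 237.9]
tcp_rot: [3.142, -0.0, 1.945]
contact_force: [-0.2, 0.1, -0.0]
grip_width: 36.2
finger_force: 0.0
```

>>> {"method": "arm_command", "body": {
  "gripper": [36, 36, 36, 36, 36],
  "dp": [
    [0, 0, 0],
    [0, 0, 0],
    [0, 0, 0],
    [0, 0, 0],
    [0, 0, 0]
  ],
  "twist": [-1, -1, -1, -1, -1]
}}

```text
time: 29.2
tool_pos: [583.8, -30.5, 237.9]
tcp_rot: [3.142, -0.0, 2.385]
contact_force: [-0.4, 0.5, 0.2]
grip_width: 36.3
finger_force: 0.0
```

>>> {"method": "arm_command", "body": {
  "gripper": [36, 36, 36, 36, 36],
  "dp": [
    [0, 0, 0],
    [0, 0, 0],
    [0, 0, 0],
    [0, 0, 0],
    [0, 0, 0]
  ],
  "twist": [-1, -1, -1, -1, -1]
}}

```text
time: 29.82
tool_pos: [583.8, -30.5, 237.9]
tcp_rot: [3.141, -0.0, 2.821]
contact_force: [-0.2, 0.5, -0.1]
grip_width: 36.2
finger_force: 0.0
```

>>> {"method": "arm_command", "body": {
  "gripper": [36, 36, 36, 36, 36],
  "dp": [
    [0, 0, 0],
    [0, 0, 0],
    [0, 0, 0],
    [0, 0, 0],
    [0, 0, 0]
  ],
  "twist": [-1, -1, -1, -1, -1]
}}

```text
time: 30.45
tool_pos: [583.8, -30.5, 237.9]
tcp_rot: [3.142, 0.0, -3.026]
contact_force: [0.7, -0.3, -0.3]
grip_width: 36.2
finger_force: 0.0
```

>>> {"method": "arm_command", "body": {
  "gripper": [36, 36, 36, 36, 36],
  "dp": [
    [0, 0, 0],
    [0, 0, 0],
    [0, 0, 0],
    [0, 0, 0],
    [0, 0, 0]
  ],
  "twist": [-1, -1, -1, -1, -1]
}}

```text
time: 31.08
tool_pos: [583.8, -30.5, 237.9]
tcp_rot: [3.142, 0.0, -2.59]
contact_force: [0.1, -0.5, -0.7]
grip_width: 36.0
finger_force: 0.0
```

>>> {"method": "arm_command", "body": {
  "gripper": [36, 36, 36, 36, 36],
  "dp": [
    [0, 0, 0.76],
    [0, 0, 0.76],
    [0, 0, 0.76],
    [0, 0, 0.76],
    [0, 0, 0.76]
  ],
  "twist": [0, 0, 0, 0, 0]
}}

```text
time: 31.7
tool_pos: [583.8, -30.5, 142.4]
tcp_rot: [-3.142, 0.0, -2.593]
contact_force: [0.1, 0.0, 0.8]
grip_width: 36.1
finger_force: 0.0
```

>>> {"method": "arm_command", "body": {
  "gripper": [28, 28, 28, 28, 28],
  "dp": [
    [0.015, -0.35, 0],
    [0.015, -0.35, 0],
    [0.015, -0.35, 0],
    [0.015, -0.35, 0],
    [0.015, -0.35, 0]
  ],
  "twist": [1, 1, 1, 1, 1]
}}

```text
time: 32.33
tool_pos: [598.0, -71.6, 142.7]
tcp_rot: [3.141, -0.0, -3.032]
contact_force: [-0.3, 1.2, -0.5]
grip_width: 28.3
finger_force: 0.4
```

>>> {"method": "arm_command", "body": {
  "gripper": [28, 28, 28, 28, 28],
  "dp": [
    [0.015, -0.35, 0],
    [0.015, -0.35, 0],
    [0.015, -0.35, 0],
    [0.015, -0.35, 0],
    [0.015, -0.35, 0]
  ],
  "twist": [1, 1, 1, 1, 1]
}}

```text
time: 32.95
tool_pos: [593.6, -114.9, 142.9]
tcp_rot: [3.141, 0.0, 2.815]
contact_force: [0.3, 1.0, -0.3]
grip_width: 27.9
finger_force: 0.4
```

>>> {"method": "arm_command", "body": {
  "gripper": [28, 28, 28, 28, 28],
  "dp": [
    [0.015, -0.35, 0],
    [0.015, -0.35, 0],
    [0.015, -0.35, 0],
    [0.015, -0.35, 0],
    [0.015, -0.35, 0]
  ],
  "twist": [1, 1, 1, 1, 1]
}}

```text
time: 33.58
tool_pos: [571.3, -152.4, 143.0]
tcp_rot: [3.141, 0.001, 2.379]
contact_force: [0.8, 0.3, 0.2]
grip_width: 28.3
finger_force: 0.4
```

>>> {"method": "arm_command", "body": {
  "gripper": [28, 28, 28, 28, 28],
  "dp": [
    [0.015, -0.35, 0],
    [0.015, -0.35, 0],
    [0.015, -0.35, 0],
    [0.015, -0.35, 0],
    [0.015, -0.35, 0]
  ],
  "twist": [1, 1, 1, 1, 1]
}}

```text
time: 34.2
tool_pos: [535.3, -176.8, 143.1]
tcp_rot: [3.141, 0.001, 1.942]
contact_force: [0.1, -0.8, -0.1]
grip_width: 28.1
finger_force: 0.4
```

>>> {"method": "arm_command", "body": {
  "gripper": [28, 28, 28, 28, 28],
  "dp": [
    [0, -0.1, 0],
    [0, -0.06, 0],
    [0, -0.06, 0],
    [0, -0.04, 0],
    [0, 0, 0]
  ],
  "twist": [0, 0, 0, 0, 0]
}}

```text
time: 34.83
tool_pos: [529.3, -179.1, 143.0]
tcp_rot: [3.14, 0.0, 1.946]
contact_force: [4.0, 1.0, -0.4]
grip_width: 28.1
finger_force: 1.9
```

>>> {"method": "arm_command", "body": {
  "gripper": [28, 28, 28, 28, 28],
  "dp": [
    [0, -0.04, 0],
    [0, -0.02, 0],
    [0, 0, 0],
    [0, 0, 0],
    [0, 0, 0]
  ],
  "twist": [0, 0, 0, 0, 0]
}}

```text
time: 35.45
tool_pos: [529.1, -179.2, 143.1]
tcp_rot: [3.138, 0.001, 1.946]
contact_force: [9.7, 3.1, -2.7]
grip_width: 27.9
finger_force: 4.7
```

>>> {"method": "arm_command", "body": {
  "gripper": [28, 28, 28, 28, 28],
  "dp": [
    [0, 0.2, 0],
    [0, 0, -0.95],
    [0, 0, -0.95],
    [0, 0, -0.95],
    [0, 0, -0.95]
  ],
  "twist": [0, 0, 0, 0, 0]
}}

```text
time: 36.08
tool_pos: [531.4, -178.1, 238.5]
tcp_rot: [-3.14, -0.001, 1.945]
contact_force: [0.7, -0.6, 0.1]
grip_width: 28.1
finger_force: 0.0
```

>>> {"method": "arm_command", "body": {
  "gripper": [40, 40, 40, 40, 40],
  "dp": [
    [-0.57, -0.01, 0],
    [-0.57, -0.01, 0],
    [-0.57, 0, 0],
    [0, 0, 0],
    [0, 0, 0]
  ],
  "twist": [0, 0, 0, -0.9, -0.9]
}}

```text
time: 36.7
tool_pos: [547.1, -219.0, 236.6]
tcp_rot: [-3.14, -0.002, 2.104]
contact_force: [0.5, 0.2, 0.5]
grip_width: 40.2
finger_force: 0.0
```

>>> {"method": "arm_command", "body": {
  "gripper": [40, 40, 40, 40, 40],
  "dp": [
    [0, 0, 0],
    [0, 0, 0],
    [0, 0, 0],
    [0, 0, 0],
    [0, 0, 0]
  ],
  "twist": [-1, -1, -1, -1, 0]
}}

```text
time: 37.33
tool_pos: [547.1, -218.7, 236.9]
tcp_rot: [-3.141, -0.002, 2.45]
contact_force: [0.2, 0.2, 0.3]
grip_width: 40.0
finger_force: 0.0
```

Run:
```python
from h import *
o=get_obs();im=capture("wrist");cv2.imwrite("pics/w6.png",im[:,:,::-1])
print(o['time'],o['tool_pos'],o['tcp_rot'])
```

```text
37.325 [ 547.09182983 -218.66519376  236.89044573] [-3.14123409e+00 -1.68188245e-03  2.45024050e+00]
```

View pics/w6.png

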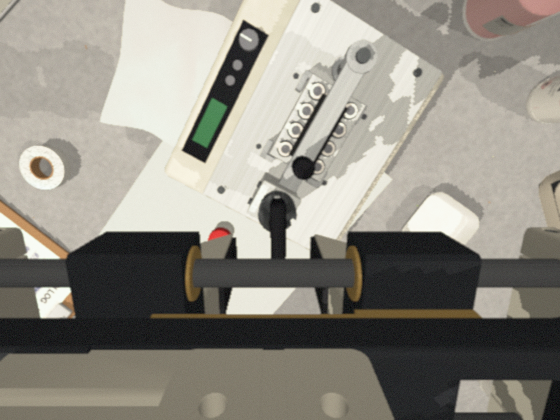

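The bar lies across the block, from the pivot (362,55) past the knob (303,167) into the yoke. The T-handle is still parked and in line with the gripper at (277,215).

>>> {"method": "arm_command", "body": {
  "gripper": [40, 40, 40, 40, 40],
  "dp": [
    [0, 0.08, 0.48],
    [0, 0, 0.48],
    [0, 0, 0.48],
    [0, 0, 0.48],
    [0, 0, 0.48]
  ],
  "twist": [0, 0, 0, 0, 0]
}}

```text
time: 38.0
tool_pos: [548.4, -216.4, 177.0]
tcp_rot: [3.142, -0.0, 2.451]
contact_force: [-0.6, 0.1, -0.4]
grip_width: 40.1
finger_force: 0.0
```

>>> {"method": "arm_command", "body": {
  "gripper": [5, 5, 5, 5, 5],
  "dp": [
    [0, 0, 0],
    [0, 0, 0],
    [0, 0, 0],
    [0, 0, 0],
    [0, 0, 0]
  ],
  "twist": [0, 0, 0, 0, 0]
}}

```text
time: 38.62
tool_pos: [549.0, -216.4, 178.5]
tcp_rot: [3.141, 0.001, 2.452]
contact_force: [2.0, 2.1, 2.3]
grip_width: 12.1
finger_force: 30.0
```

>>> {"method": "arm_command", "body": {
  "gripper": [5, 5, 5, 5, 5],
  "dp": [
    [0, 0, -0.08],
    [0, 0, -0.08],
    [0, 0, -0.04],
    [0, 0, 0],
    [0, 0, 0]
  ],
  "twist": [0, 0, 0, 0, 0]
}}

```text
time: 39.25
tool_pos: [548.6, -216.2, 180.8]
tcp_rot: [3.141, -0.002, 2.451]
contact_force: [7.3, -1.1, -13.3]
grip_width: 11.8
finger_force: 30.0
```

>>> {"method": "arm_command", "body": {
  "gripper": [5, 5, 5, 5, 5],
  "dp": [
    [0, 0, 0],
    [0, 0, 0],
    [0, 0, 0],
    [0, 0, 0],
    [0, 0, 0]
  ],
  "twist": [-0.8, -0.8, -0.8, -0.8, -0.8]
}}

```text
time: 39.88
tool_pos: [548.5, -216.6, 181.3]
tcp_rot: [3.141, -0.001, 2.803]
contact_force: [4.9, -0.3, -10.8]
grip_width: 12.2
finger_force: 30.0
```

>>> {"method": "arm_command", "body": {
  "gripper": [5, 5, 5, 5, 5],
  "dp": [
    [0, 0, 0],
    [0, 0, 0],
    [0, 0, 0],
    [0, 0, 0],
    [0, 0, 0]
  ],
  "twist": [-0.8, -0.8, -0.8, -0.8, -0.8]
}}

```text
time: 40.5
tool_pos: [548.5, -216.8, 181.3]
tcp_rot: [3.141, -0.001, -3.131]
contact_force: [6.1, -1.3, -10.2]
grip_width: 11.5
finger_force: 30.0
```

>>> {"method": "arm_command", "body": {
  "gripper": [5, 5, 5, 5, 5],
  "dp": [
    [0, 0, 0],
    [0, 0, 0],
    [0, 0, 0],
    [0, 0, 0],
    [0, 0, 0]
  ],
  "twist": [-0.8, -0.8, -0.8, -0.8, -0.8]
}}

```text
time: 41.12
tool_pos: [548.4, -217.1, 181.0]
tcp_rot: [3.141, -0.001, -2.782]
contact_force: [6.5, -3.4, -13.2]
grip_width: 11.8
finger_force: 30.0
```

>>> {"method": "arm_command", "body": {
  "gripper": [5, 5, 5, 5, 5],
  "dp": [
    [0, 0, 0],
    [0, 0, 0.18],
    [0, 0, 0.18],
    [0, 0, 0.18],
    [0, 0, 0.12]
  ],
  "twist": [-0.22, 0, 0, 0, 0]
}}

```text
time: 41.75
tool_pos: [548.9, -217.3, 166.5]
tcp_rot: [-3.14, 0.0, -2.765]
contact_force: [0.7, -0.2, 9.0]
grip_width: 11.8
finger_force: 30.0
```

>>> {"method": "arm_command", "body": {
  "gripper": [40, 40, 40, 40, 40],
  "dp": [
    [0, 0, 0],
    [0, 0, 0],
    [0, 0, 0],
    [0, 0, -1],
    [0, 0, -1]
  ],
  "twist": [0, 0, 0, 0, 0]
}}

```text
time: 42.38
tool_pos: [548.2, -216.3, 216.8]
tcp_rot: [3.141, -0.001, -2.765]
contact_force: [0.5, -1.2, 0.4]
grip_width: 40.1
finger_force: 0.0
```

>>> {"method": "arm_command", "body": {
  "gripper": [40, 40, 40, 40, 40],
  "dp": [
    [0, 0, -1],
    [0, 0, -1],
    [0, 0, 0],
    [0, 0, 0],
    [0, 0, 0]
  ],
  "twist": [0, 0, 0, 0, 0]
}}

```text
time: 43.0
tool_pos: [548.0, -216.2, 265.0]
tcp_rot: [3.14, -0.002, -2.765]
contact_force: [-0.5, 0.8, 0.5]
grip_width: 40.2
finger_force: 0.0
```

Run:
```python
from h import *
o=get_obs();im=capture("wrist");cv2.imwrite("pics/w7.png",cv2.resize(im[60:260,180:460,::-1],(784,560)))
print(o['time'],o['tool_pos'],o['contact_force'])
```

```text
43.0 [ 547.98844841 -216.19312339  264.99549177] [-0.46474845  0.7919003   0.52038341]
```

View pics/w7.png

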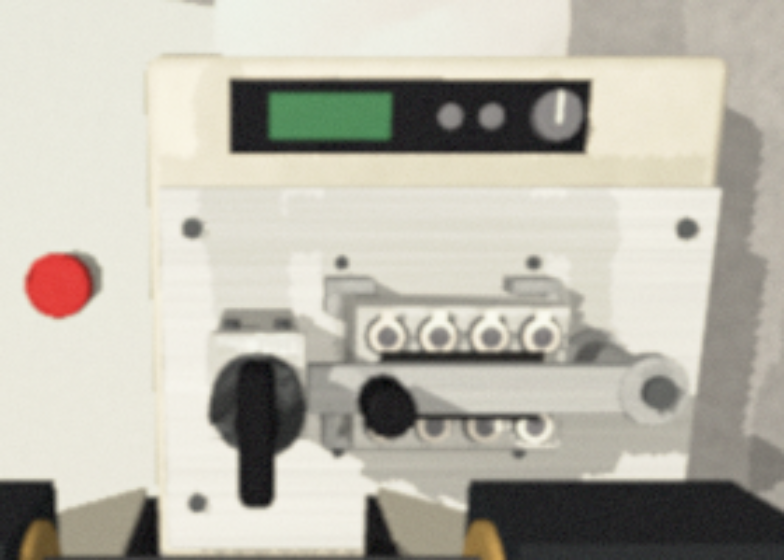

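The crop shows the bar home across the block. The handle is back along the shaker's x and low on the sleeve, and the red pot is undisturbed. Handing in.

```bash
python3 -c "
from plant import *
print(close_job())"
```

```text
the job is handed in; nothing more can be done
None
```

I handed the job in at about 43 s: the tube block is down in the nest, the keeper bar is across it against its end stop, and the pin is down with the T-handle back at rest. Position, force and camera checks all fit that, but the hand-in gave no verdict.

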